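# Count to the third lane and push the jar in

### The arm

A 6-joint arm with a two-finger parallel gripper is mounted at the origin on the work surface. World frame = base frame: x ahead of the robot, y to its left, z up, the work surface at z = 0. Lengths are in m, angles in rad, forces in N, time in s.
With the tool pointing down it reaches from about 0.3 to 0.875 m from the base axis. Payload 6.4 kg.
Tool frame: the origin (TCP) lies between the finger pads; the fingertips stand 19 mm ahead of it and the grasp point (between the pads) is the TCP (ctrl.tips_ahead is the z of the fingertips in the tool frame, in m); z points along the fingers, y is the line along which they close (so a half turn about z gives the same grasp; the last joint's range is limited). The gripper opens to 85 mm and grips with 20 to 120 N. Pads are 22 mm wide; open, the fingers measure 114 mm over their backs; the gripper's body (76 mm by 85 mm) begins 54 mm behind the grasp point. The pads swing forward as they close: fully open they stand 13 mm farther back than shut.
Start: joints at [1.053, 0.181, 1.607, -0, 1.354, -0.206], TCP at [0.176, 0.547, 0.25] pointing down, gripper open.
Joint ranges: [-2.99, 2.99], [-0.89, 2.07], [0.3, 2.58], [-1.14, 4.28], [0, 2.63], [-3.12, 3.12]. Speed limits (rad/s): [2.57, 2.57, 3.01, 3.14, 3.14, 3.14].

### API

Orientations are given as a unit quaternion [w, x, y, z].
In Python, from bench import readout, vision, ctrl gives the robot as it stands.
- The arm moves only by the tool play_rows, never from a script. Its arguments are lists of equal length, an entry for each row: "xyz": the shift along the tool's x, y, z in mm, a list of three; "rot": the turn, a rotation vector about the tool's x, y, z in rad, a list of three; "grip": the opening, from 0 (shut) to 1 (fully open). In form: {"xyz": [[x, y, z], ...], "rot": [[rx, ry, rz], ...], "grip": [grip, ...]}. A call has exactly 10 rows; each row is the pose to reach, as a shift and turn from the pose commanded when the call began, along the tool's axes at that moment; what a row does not reach only later rows make up. A row lasts 1/8 s, in which the tool goes at most 62.5 mm and 10.7 degrees, less where a joint would pass 70% of its speed; a pose out of reach is approached as far as the arm can. A call with a gripper value outside its range is refused whole. The fingers move at their own pace and stop on an object; the grip force is fixed at half the most. Time passes only in rows, so rows that repeat a pose let the fingers close, or fill a call up. It gives the time, the measured TCP pose, the force, the opening and the grip force at its end, in the units of the state.
- readout.get_obs(): the state, without advancing time (a new reading comes with each control period).
- vision.camera(name): name is "scene" or "side" or "wrist"; returns a dict with "color" (384x512x3 uint8, red, green, blue), "depth" (384x512 float32, m along the optical axis (not along the pixel's ray), 0 where there is no reading), "camera_matrix" (3x3 intrinsics, pixels), "k1" (the pictures are not rectified: a ray, as slopes to the right and down, at radius r is drawn at 1 + k1 r^2 times it, then the intrinsics apply), "extrinsics" (4x4, takes a point from camera to world coordinates); the wrist camera has in their place "hand_eye" (4x4, takes a point from camera to tool coordinates, whose origin is the TCP and whose axes are the flange's). Camera axes: x right, y down, z forward; pixel columns grow to the right and rows downward; lengths in m; the calibration is good to about 2 mm. A picture is of the moment at which its call begins: read the wrist's pose just before it.
- ctrl.hand_in(): hands the job in; it is judged then, once.
The state is a dict: "time_s": time; "q": joint angles; "dq": joint speeds; "joint_efforts": joint torques, N m; "eef_pos": TCP position; "eef_rot": TCP orientation; "wrist_force": force on the tool from outside, world axes, zero at the start; "torque": the same for the moment, N m; "opening": opening from 0.0 (shut) to 1.0 (fully open); "grasp_force": force on a finger pad.
Only numpy, scipy, OpenCV 4.12 (cv2) and the standard library are available. Lean on these libraries where they do the work, as an engineer would, in place of code of your own. Each camera call takes 0.05 s, during which the arm holds its last target. There are 200 camera calls.

### The job

Run a fingertip along the front of the chrome divider rack from its left-hand end (as the robot sees it), touching the first, second and third dividers in turn to count the gaps. Then push the jar that stands alone in front of the rack along the counter into the third gap, until it is fully home against the jar behind it. Only push it, do not pick it up; keep it upright, and leave the other jars and the things around as they are.

Things in the scene. Friction and masses are not known exactly. Their poses are not given: they have to be found in the camera images.
- jar: the jar to push: round jar of dark jam with a paper label and a white lid, 53 mm across up to 47 mm height (lid 50 mm), 68 mm tall, about 0.2 kg, standing alone on the bare counter in front of the rack, on the robot's side; origin at the centre of its underside, z up; yaw means nothing. It slides under 1 to 3 N and may tip if pushed near the lid: push below half height
- rack: chrome divider rack fixed to the counter: 7 tube hoops (dividers) at 68 mm pitch make 6 gaps, each 60 mm wide, open on top and to the robot, floored by the bare counter (no step). Origin on the counter at the middle front post; x into the gaps, away from the robot; y to the left-hand end. Back rail's near face at x = 116 mm. Jars stand inside, at x = 88 mm in each gap and at 33 mm in gaps 4 and 6
- divider1: first divider from the left-hand end: chrome hoop of 8 mm round tube, fixed and rigid; front post at the origin (on the counter), top bar running 120 mm along +x, its upper side 55 mm above the counter, corner rounded 12 mm; a lower bar at 22 mm. Axes as the rack's; y = 204 mm on the rack
- divider2: second divider from the left-hand end: chrome hoop of 8 mm round tube, fixed and rigid; front post at the origin (on the counter), top bar running 120 mm along +x, its upper side 55 mm above the counter, corner rounded 12 mm; a lower bar at 22 mm. Axes as the rack's; y = 136 mm on the rack
- divider3: third divider from the left-hand end: chrome hoop of 8 mm round tube, fixed and rigid; front post at the origin (on the counter), top bar running 120 mm along +x, its upper side 55 mm above the counter, corner rounded 12 mm; a lower bar at 22 mm. Axes as the rack's; y = 68 mm on the rack
- divider4: fourth divider from the left-hand end: chrome hoop of 8 mm round tube, fixed and rigid; front post at the origin (on the counter), top bar running 120 mm along +x, its upper side 55 mm above the counter, corner rounded 12 mm; a lower bar at 22 mm. Axes as the rack's; y = 0 mm on the rack
- back1: glass jar, same make as 'jar', 53 mm across, 68 mm tall, origin at the centre of its underside; stands at the back of the first gap from the left, against the back rail; loose
- back2: glass jar, same make as 'jar', 53 mm across, 68 mm tall, origin at the centre of its underside; stands at the back of the second gap from the left, against the back rail; loose
- back3: glass jar, same make as 'jar', 53 mm across, 68 mm tall, origin at the centre of its underside; stands at the back of the third gap from the left, against the back rail; loose
- back4: glass jar, same make as 'jar', 53 mm across, 68 mm tall, origin at the centre of its underside; stands at the back of the fourth gap from the left, against the back rail; loose
- back5: glass jar, same make as 'jar', 53 mm across, 68 mm tall, origin at the centre of its underside; stands at the back of the fifth gap from the left, against the back rail; loose
- back6: glass jar, same make as 'jar', 53 mm across, 68 mm tall, origin at the centre of its underside; stands at the back of the sixth gap from the left, against the back rail; loose
- front4: another such jar, standing in the front of the fourth gap from the left; loose
- front6: another such jar, standing in the front of the sixth gap from the left; loose
- tin: bystander: flat round fish tin, 85 mm across, 34 mm tall, origin at the centre of its underside; loose, to one side of the counter
- tape: bystander: roll of brown packing tape lying flat, 90 mm across, 48 mm tall, origin at the centre of its underside; loose, to one side of the counter
- knife: bystander: closed carton knife, about 145 x 26 x 18 mm, lying left of the rack, origin under its middle, x along it; loose
Mind the look-alikes: they are no part of the job. What is shaped like the jar but red is not meant.

How it is judged:
On the way, in this order (a step that is already met when the one before it is completed fails the run):
1. a finger touches the first divider from the left (contact force between the fingers and divider1 above 0.2 N), for 0.02 s.
2. then the second divider (contact force between the fingers and divider2 above 0.2 N and contact force between the fingers and divider1 below 0.1 N), for 0.02 s.
3. then the third divider (contact force between the fingers and divider3 above 0.2 N and contact force between the fingers and divider2 below 0.1 N), for 0.02 s.
4. then the jar is pushed home in the third gap (horizontal distance between jar and back3 below 0.059 m and x of jar in the frame of rack between 0.0265 and 0.05 m and y of jar in the frame of rack between 0.026 and 0.042 m and x of back3 in the frame of rack above 0.08 m and height (world z) of jar below 0.003 m and angle between jar's own z axis and vertical below 0.08 rad and linear speed of jar below 0.01 m/s), for 0.2 s.
At the end, for the whole second after the job is handed in: The jar stands upright (within 0.08 rad) on the counter, at rest, in the third gap from the left: its centre within 8 mm of the gap's middle, all of it behind the line of the front posts, and no more than 6 mm from the jar behind it, which is still at the back of the gap (all of step 4); the robot touches nothing.
It fails at once if the jar is lifted off the counter or tipped (height (world z) of jar above 0.008 m or angle between jar's own z axis and vertical above 0.4 rad).
It fails at once if a jar of another gap is moved more than 15 mm or tipped (distance of any of back1, back2, back4, back5, back6, front4, front6 from where it was at the start of the episode above 0.015 m or angle between any of back1, back2, back4, back5, back6, front4, front6's own z axis and vertical above 0.3 rad).
It fails at once if the jar at the back of the third gap is moved more than 15 mm or tipped (distance of back3 from where it was at the start of the episode above 0.015 m or angle between back3's own z axis and vertical above 0.3 rad).
It fails at once if the tin, the tape roll or the knife is moved more than 20 mm (distance of any of tin, tape, knife from where it was at the start of the episode above 0.02 m).
It also fails if it takes over 69 s, if anything falls off the work surface, if the arm or the gripper's body presses on something with over 40 N, if the wrist force passes 120 N, or if a joint passes its speed limit or range.

## Working session

There is one attempt and no reset: what is moved stays moved. The work goes in short steps, Python scripts to look and compute and a tool call to move; the robot and the scene stay as the last step left them, time stands still between calls to the robot, and variables do not carry over. Pictures are saved under pics/ and viewed, at most 10 in all, crops included, and the job is handed in when it is done.

Besides the shell and the picture viewer there is one more tool, called after "Request:" as a command line: name --argument value ..., lists and objects as JSON in quotes. play_rows: Moves the arm, as the interface text tells. Its arguments: {"type":"object","properties":{"xyz":{"type":"array","items":{"type":"array","items":{"type":"number"}}},"rot":{"type":"array","items":{"type":"array","items":{"type":"number"}}},"grip":{"type":"array","items":{"type":"number"}}},"required":["xyz","rot","grip"]}

```bash
mkdir -p pics; cat > h.py <<'E'
import numpy as np, cv2
from bench import readout, vision, ctrl
from scipy.spatial.transform import Rotation as R
def obs():
    return readout.get_obs()
def T():
    o=obs(); M=np.eye(4); q=o["eef_rot"]; M[:3,:3]=R.from_quat([q[1],q[2],q[3],q[0]]).as_matrix(); M[:3,3]=o["eef_pos"]; return M
def cam(n):
    M=T(); c=vision.camera(n)
    c["E"]=np.array(c["extrinsics"]) if n!="wrist" else M@np.array(c["hand_eye"])
    return c
def rays(c,px):
    K=np.array(c["camera_matrix"]); k=c["k1"]
    px=np.atleast_2d(px).astype(float).reshape(-1,1,2)
    return cv2.undistortPoints(px,K,np.array([k,0,0,0.]))[:,0]
def world(c,z=None,px=None):
    "px list -> points on plane z=const, or by depth"
    r=rays(c,px); d=np.c_[r,np.ones(len(r))]
    E=c["E"]
    if z is None:
        p=np.atleast_2d(px).astype(int); dd=c["depth"][p[:,1],p[:,0]]
        return (d*dd[:,None])@E[:3,:3].T+E[:3,3]
    w=d@E[:3,:3].T; s=(z-E[2,3])/w[:,2]
    return E[:3,3]+w*s[:,None]
def cloud(c):
    h,w=c["depth"].shape; u,v=np.meshgrid(np.arange(w),np.arange(h))
    P=world(c,None,np.c_[u.ravel(),v.ravel()]).reshape(h,w,3); P[c["depth"]==0]=np.nan; return P
def proj(c,P):
    Ei=np.linalg.inv(c["E"]); p=np.atleast_2d(P)@Ei[:3,:3].T+Ei[:3,3]
    return cv2.projectPoints(p,np.zeros(3),np.zeros(3),np.array(c["camera_matrix"]),np.array([c["k1"],0,0,0.]))[0][:,0]
def save(c,n,crop=None,s=1):
    im=c["color"][:,:,::-1]
    if crop: im=im[crop[1]:crop[3],crop[0]:crop[2]]
    cv2.imwrite("pics/"+n,cv2.resize(im,None,fx=s,fy=s,interpolation=cv2.INTER_CUBIC))
E
python3 - <<'E'
from h import *
o=obs(); print({k:np.round(v,3) for k,v in o.items()})
a=cam("scene"); b=cam("side"); save(a,"scene.png",s=1.5);save(b,"side.png",s=1.5)
print(np.round(a["E"],3),np.round(b["E"],3)); print(ctrl.tips_ahead, a["k1"])
np.savez("s.npz",**a); np.savez("d.npz",**b)
E
```

```text
{'time_s': np.float64(0.0), 'q': array([ 1.053,  0.182,  1.608,  0.   ,  1.354, -0.206]), 'dq': array([ 0.   ,  0.001,  0.002,  0.001,  0.002, -0.001]), 'joint_efforts': array([-2.0000e-03, -4.4487e+01, -3.5134e+01, -0.0000e+00,  9.0000e-03,
       -0.0000e+00]), 'eef_pos': array([0.176, 0.547, 0.249]), 'eef_rot': array([-0.   ,  0.155,  0.988, -0.001]), 'wrist_force': array([ 0.091, -0.775, -0.215]), 'torque': array([-0.048,  0.005,  0.042]), 'grasp_force': np.float64(0.0), 'opening': np.float64(1.0)}
[[ 0.846  0.453 -0.281  0.844]
 [ 0.533 -0.713  0.454 -0.371]
 [ 0.005 -0.534 -0.845  0.847]
 [ 0.     0.     0.     1.   ]] [[ 0.779 -0.473  0.412  0.052]
 [-0.627 -0.605  0.49  -0.551]
 [ 0.018 -0.64  -0.768  0.96 ]
 [ 0.     0.     0.     1.   ]]
0.019 -0.044818728347711986
```

View pics/scene.png

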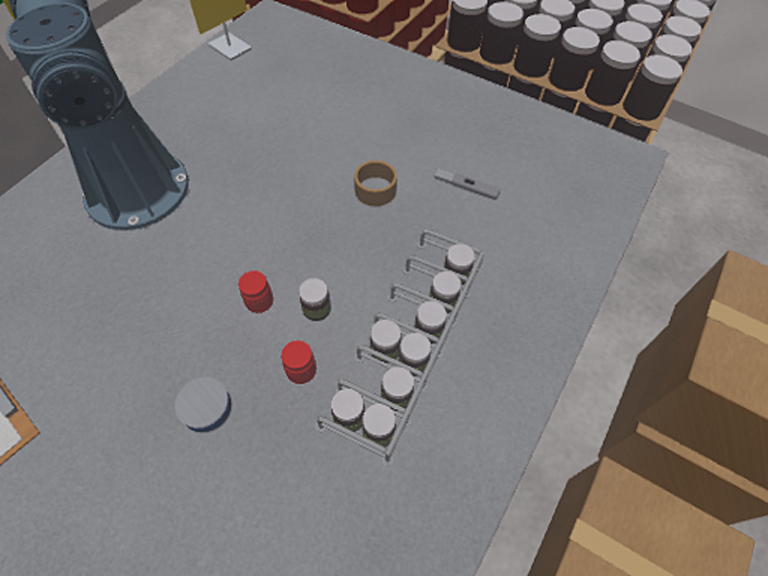

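View pics/side.png

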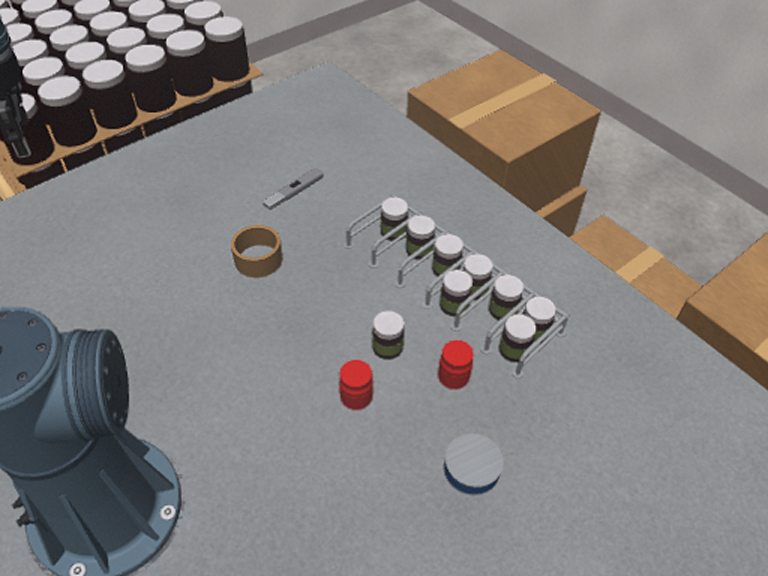

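Scene picture, in 1.5x pixels: the lone white-lidded dark jar is at (314,298), with red look-alikes at (255,290) and (298,361). The front posts of dividers 1 to 4 are at about (423,235), (408,262), (393,290) and (377,318). In the side picture the jar is at (388,333). Gap 3 holds one jar, at (432,316). The white-lidded one is the jar to push; the red ones are excluded by the task.

```bash
python3 - <<'E'
from h import *
lids={"s":[(314,290),(460,257),(446,285),(432,316),(415,348),(397,383),(379,421),(385,334),(347,406)],
"d":[(388,324),(394,209),(420,229),(448,247),(478,267),(508,290),(540,310),(457,284),(519,329)]}
names="jar b1 b2 b3 b4 b5 b6 f4 f6".split()
nom=np.array([[.088,.170-.068*i] for i in range(6)]+[[.033,-.034],[.033,-.170]])
posts={"s":[(423,243),(408,269),(393,297),(361,357),(321,428)],"d":[(349,245),(374,264),(401,284),(429,303),(457,324)]}
red={"s":[(253,283),(297,354)],"d":[(356,375),(457,352)]}
for n in "sd":
    c=dict(np.load(n+".npz")); P=cloud(c)
    im=c["color"].astype(int); S=im.max(2)-im.min(2)
    m=((P[...,2]>.058)&(P[...,2]<.078)&(S<30)&(im.min(2)>120)).astype(np.uint8)
    k,L,st,ce=cv2.connectedComponentsWithStats(m)
    out=[]
    for u,v in lids[n]:
        l=L[int(v/1.5),int(u/1.5)]; q=P[L==l]
        (cx,cy),r=cv2.minEnclosingCircle(q[:,:2].astype(np.float32)) if l else ((0,0),0)
        w=world(c,.068,[ce[l]])[0]
        out.append(w[:2]); print(n,l,st[l][4],np.round([cx,cy,r],4),np.round(w,4),np.round(np.nanmedian(q[:,2]),4))
    out=np.array(out); X=out[1:]
    a=nom-nom.mean(0); b=X-X.mean(0)
    th=np.arctan2((a[:,0]*b[:,1]-a[:,1]*b[:,0]).sum(),(a*b).sum())
    Rm=np.array([[np.cos(th),-np.sin(th)],[np.sin(th),np.cos(th)]]); t=X.mean(0)-Rm@nom.mean(0)
    print("rack",th,t,"resid",np.round(1000*(X-nom@Rm.T-t),1).tolist())
    print("jar in rack",(out[0]-t)@Rm)
    print("posts in rack",np.round((world(c,.0,np.array(posts[n])/1.5)[:,:2]-t)@Rm,3).tolist())
    print("red in rack",np.round((world(c,.068,np.array(red[n])/1.5)[:,:2]-t)@Rm,3).tolist())
    tk={"s":[(376,170),(438,172),(497,192),(202,400)],"d":[(257,240),(268,205),(322,173),(473,457)]}[n]
    print("tape,knife ends,tin",np.round((world(c,.03,np.array(tk)/1.5)[:,:2]-t)@Rm,3).tolist())
E
```

```text
s 8 244 [ 0.5014 -0.029   0.0255] [ 0.5016 -0.0293  0.068 ] 0.0692
s 3 224 [0.6845 0.1771 0.0254] [0.6848 0.1762 0.068 ] 0.0693
s 7 239 [0.6921 0.1098 0.0258] [0.6917 0.1086 0.068 ] 0.0692
s 12 269 [0.698  0.0463 0.03  ] [0.6989 0.0409 0.068 ] 0.0692
s 18 292 [ 0.7057 -0.0262  0.0252] [ 0.7059 -0.0268  0.068 ] 0.0689
s 19 326 [ 0.7127 -0.0935  0.0252] [ 0.7133 -0.0942  0.068 ] 0.0686
s 23 370 [ 0.7205 -0.1618  0.0251] [ 0.7207 -0.1621  0.068 ] 0.0685
s 15 286 [ 0.6518 -0.0315  0.0252] [ 0.652  -0.0322  0.068 ] 0.069
s 21 350 [ 0.666  -0.1675  0.0249] [ 0.6662 -0.1676  0.068 ] 0.0685
rack 0.10619988184343489 [ 0.61514829 -0.00215737] resid [[0.2, 0.0], [-0.1, 0.0], [-0.2, -0.1], [-0.3, -0.2], [-0.2, 0.0], [0.0, -0.2], [0.4, 0.3], [0.2, 0.1]]
jar in rack [-0.11574878 -0.01492216]
posts in rack [[0.001, 0.212], [0.0, 0.141], [0.001, 0.071], [0.003, -0.065], [0.001, -0.206]]
red in rack [[-0.217, -0.05], [-0.078, -0.132]]
tape,knife ends,tin [[-0.159, 0.324], [-0.038, 0.378], [0.094, 0.381], [-0.188, -0.259]]
d 13 264 [ 0.5035 -0.0299  0.0258] [ 0.5029 -0.0312  0.068 ] 0.0677
d 1 169 [0.
[... 240 characters left out ...]
 224 [ 0.7137 -0.0928  0.0258] [ 0.7134 -0.0938  0.068 ] 0.0673
d 12 505 [ 0.6946 -0.162   0.0524] [ 0.693  -0.1648  0.068 ] 0.0674
d 8 431 [ 0.6806 -0.0299  0.0514] [ 0.6785 -0.0301  0.068 ] 0.0676
d 12 505 [ 0.6946 -0.162   0.0524] [ 0.693  -0.1648  0.068 ] 0.0674
rack 0.10156589566901944 [ 0.61538599 -0.00225049] resid [[0.3, -0.8], [0.0, -0.5], [0.2, -0.3], [-27.9, -2.9], [0.1, 1.0], [-27.2, -2.4], [26.9, 2.7], [27.5, 3.2]]
jar in rack [-0.11479583 -0.0173728 ]
posts in rack [[0.002, 0.203], [0.002, 0.135], [0.003, 0.066], [0.007, 0.0], [0.008, -0.066]]
red in rack [[-0.221, -0.054], [-0.078, -0.133]]
tape,knife ends,tin [[-0.132, 0.309], [-0.058, 0.37], [0.081, 0.369], [-0.179, -0.259]]
```

The jar's position fits its description: alone in front of the rack, at rack (-0.115, -0.0155). The rack fit has sub-millimetre residuals on the scene camera. I'll write a planner that turns rack-frame targets into tool-frame shifts.

```bash
cat > p.py <<'E'
from h import *
import sys,json,os
TH=.106; t=np.array([.6156,-.0026])
def pose(x,y,zt,yaw,tilt):
    "rack mm of TCP (x,y), tip height mm, yaw deg from rack: tool -x points along rack +x turned by yaw; tilt deg: tips lead"
    M=np.eye(4); a=TH+np.radians(yaw)
    f=np.array([np.cos(a),np.sin(a),0]); l=np.array([-f[1],f[0],0])
    k=np.radians(tilt); z=np.array([0,0,-1])*np.cos(k)+f*np.sin(k); xx=np.cross(l,z)
    M[:3,:3]=np.c_[xx,l,z]
    c,s=np.cos(TH),np.sin(TH)
    p=np.array([c*x-s*y,s*x+c*y])/1000+t
    M[:3,3]=[p[0],p[1],zt/1000+.019*np.cos(k)]; return M
def inrack(p): c,s=np.cos(TH),np.sin(TH); return np.array([[c,s],[-s,c]])@(np.array(p)[:2]-t)*1000
def plan(cur,*tg):
    "cur: pose tuple or None=measured"
    C=T() if cur is None else pose(*cur)
    for g in tg:
        D=np.linalg.inv(C)@pose(*g)
        print(g,np.round(1000*D[:3,3],1).tolist(),np.round(R.from_matrix(D[:3,:3]).as_rotvec(),3).tolist())
E
python3 - <<'E'
from p import *
plan(None,(-60,204,200,0,0),(-60,204,20,0,0))
E
```

```text
(-60, 204, 200, 0, 0) [-449.2, -226.0, 30.7] [-0.001, -0.001, -0.418]
(-60, 204, 20, 0, 0) [-449.3, -225.7, 210.7] [-0.001, -0.001, -0.418]
```

Request:
play_rows --xyz '[[-50,-25,3],[-100,-50,7],[-150,-75,10],[-200,-100,14],[-250,-126,17],[-300,-151,20],[-350,-176,24],[-400,-201,27],[-449,-226,31],[-449,-226,31]]' --rot '[[0,0,-0.05],[0,0,-0.1],[0,0,-0.15],[0,0,-0.2],[0,0,-0.25],[0,0,-0.3],[0,0,-0.35],[0,0,-0.4],[0,0,-0.418],[0,0,-0.418]]' --grip '[0,0,0,0,0,0,0,0,0,0]'

```text
time_s: 1.35
eef_pos: [0.5363, 0.1914, 0.2184]
eef_rot: [-0.0, -0.051, 0.999, -0.0]
wrist_force: [-0.1, 0.0, 0.3]
opening: 0.002
grasp_force: 0.0
```

```bash
python3 - <<'E'
from p import *
o=obs(); print(inrack(o["eef_pos"]),o["eef_pos"],o["opening"],o["wrist_force"])
c=cam("wrist"); save(c,"w1.png",s=1.5); np.savez("w1.npz",**c)
print(proj(c,np.vstack([pose(0,y,-19,0,0)[:3,3] for y in (204,136,68,0)]))*1.5)
plan(None,(-60,204,20,0,0),(-20,204,20,0,0))
E
```

```text
[-58.34475177 201.28455137] [0.53628649 0.19138182 0.21840993] 0.0015873779583045484 [-0.12170251  0.0107488   0.27198029]
[[381.04051458 324.97782577]
 [295.78300914 325.41432756]
 [210.10123206 325.92531332]
 [123.5114221  326.51295444]]
(-60, 204, 20, 0, 0) [0.1, 0.9, 179.4] [0.0, -0.002, -0.003]
(-20, 204, 20, 0, 0) [-39.9, 1.0, 179.4] [0.0, -0.002, -0.003]
```

View pics/w1.png

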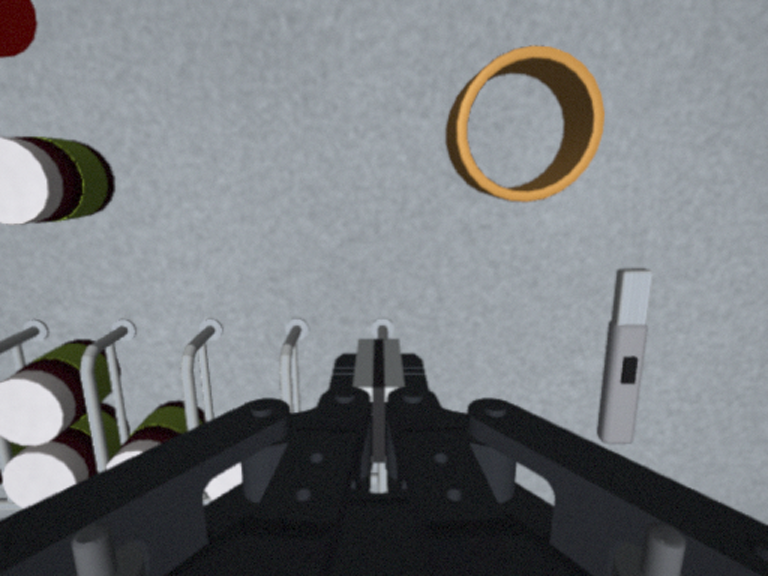

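The wrist picture shows the post feet at (384,328), (298,328), (214,328) and (125,328). That is within about 3 px (1 mm) of my prediction. I'll descend and touch divider 1.

Request:
play_rows --xyz '[[0,1,60],[0,1,120],[0,1,170],[0,1,179],[-20,1,179],[-35,1,179],[-40,1,179],[-43,1,179],[-46,1,179],[-46,1,179]]' --rot '[[0,0,0],[0,0,0],[0,0,0],[0,0,0],[0,0,0],[0,0,0],[0,0,0],[0,0,0],[0,0,0],[0,0,0]]' --grip '[0,0,0,0,0,0,0,0,0,0]'

```text
time_s: 2.65
eef_pos: [0.5799, 0.2004, 0.0405]
eef_rot: [-0.0, -0.053, 0.999, 0.0]
wrist_force: [-0.6, 0.0, 0.1]
opening: -0.0
grasp_force: 0.0
```

```bash
python3 - <<'E'
from p import *
o=obs(); print(inrack(o["eef_pos"]),o["eef_pos"],o["wrist_force"])
E
```

```text
[-13.99118845 205.6128964 ] [0.57993317 0.20037855 0.04045898] [-0.62279316  0.02982888  0.07671148]
```

Request:
play_rows --xyz '[[-1,-1.5,0],[-1.5,-1.5,0],[-2,-1.5,0],[-2.5,-1.5,0],[-3,-1.5,0],[-3.5,-1.5,0],[-4,-1.5,0],[-4,-1.5,0],[-4,-1.5,0],[-4,-1.5,0]]' --rot '[[0,0,0],[0,0,0],[0,0,0],[0,0,0],[0,0,0],[0,0,0],[0,0,0],[0,0,0],[0,0,0],[0,0,0]]' --grip '[0,0,0,0,0,0,0,0,0,0]'

```text
time_s: 3.9
eef_pos: [0.5807, 0.199, 0.0394]
eef_rot: [-0.004, -0.053, 0.999, -0.0]
wrist_force: [-13.7, -2.0, 7.0]
opening: -0.002
grasp_force: 6.1
```

```bash
python3 - <<'E'
from p import *
o=obs(); print(inrack(o["eef_pos"]),o["eef_pos"],o["wrist_force"])
E
```

```text
[-13.34232644 204.1221417 ] [0.58073611 0.19896482 0.03938857] [-13.67715685  -2.01045961   6.95303229]
```

Contact: 13.7 N on divider 1. Next I'll back off, go to divider 2 and touch it.

Request:
play_rows --xyz '[[20,0,0],[20,0,0],[20,-34,0],[20,-68,0],[20,-68,0],[10,-68,0],[5,-68,0],[2,-68,0],[1,-68,0],[1,-68,0]]' --rot '[[0,0,0],[0,0,0],[0,0,0],[0,0,0],[0,0,0],[0,0,0],[0,0,0],[0,0,0],[0,0,0],[0,0,0]]' --grip '[0,0,0,0,0,0,0,0,0,0]'

```text
time_s: 5.15
eef_pos: [0.5878, 0.132, 0.0395]
eef_rot: [-0.003, -0.054, 0.999, -0.0]
wrist_force: [-7.8, -2.6, 5.0]
opening: 0.002
grasp_force: 4.6
```

```bash
python3 - <<'E'
from p import *
o=obs(); print(inrack(o["eef_pos"]),o["eef_pos"],o["wrist_force"])
E
```

```text
[-13.38200883 136.81862205] [0.58781747 0.13203486 0.03947538] [-7.81793961 -2.58812466  4.96108708]
```

Divider 2 touched with 7.8 N. On to divider 3.

Request:
play_rows --xyz '[[20,0,0],[20,0,0],[20,-34,0],[20,-69,0],[20,-69,0],[10,-69,0],[5,-69,0],[1,-69,0],[0,-69,0],[0,-69,0]]' --rot '[[0,0,0],[0,0,0],[0,0,0],[0,0,0],[0,0,0],[0,0,0],[0,0,0],[0,0,0],[0,0,0],[0,0,0]]' --grip '[0,0,0,0,0,0,0,0,0,0]'

```text
time_s: 6.4
eef_pos: [0.595, 0.0637, 0.0395]
eef_rot: [-0.003, -0.054, 0.999, 0.0]
wrist_force: [-9.0, -0.1, 6.0]
opening: 0.0
grasp_force: 4.6
```

```bash
python3 - <<'E'
from p import *
o=obs(); print(inrack(o["eef_pos"]),o["eef_pos"],o["wrist_force"])
E
```

```text
[-13.41765496  68.14563573] [0.59504774 0.06374354 0.03945843] [-8.99651553 -0.07029267  5.97702509]
```

Divider 3 touched with 9 N. I'll retract, rise and move behind the jar with the fingers 20 mm apart as a cradle. Measured contact puts the post line within about 1.5 mm of the fit.

```bash
python3 - <<'E'
from p import *
plan(None,(-60,68,20,0,0),(-60,68,150,0,0),(-153,-45,150,37,10))
E
```

```text
(-60, 68, 20, 0, 0) [46.6, -0.1, 0.8] [0.001, -0.007, 0.002]
(-60, 68, 150, 0, 0) [47.4, 0.0, -129.2] [0.001, -0.007, 0.002]
(-153, -45, 150, 37, 10) [140.6, -112.8, -128.4] [-0.053, -0.175, -0.643]
```

Request:
play_rows --xyz '[[45,0,0],[50,0,0],[50,0,-60],[50,0,-120],[72,-28,-129],[95,-56,-129],[118,-84,-129],[145,-113,-129],[145,-113,-129],[145,-113,-129]]' --rot '[[0,0,0],[0,0,0],[0,0,0],[0,0,0],[-0.013,-0.044,-0.16],[-0.026,-0.088,-0.32],[-0.04,-0.132,-0.48],[-0.053,-0.175,-0.643],[-0.053,-0.175,-0.643],[-0.053,-0.175,-0.643]]' --grip '[0,0,0.1,0.235,0.235,0.235,0.235,0.235,0.235,0.235]'

```text
time_s: 7.65
eef_pos: [0.4661, -0.0655, 0.17]
eef_rot: [0.085, -0.365, 0.927, 0.03]
wrist_force: [0.6, -0.7, -0.3]
opening: 0.232
grasp_force: 0.0
```

```bash
python3 - <<'E'
from p import *
o=obs(); print(inrack(o["eef_pos"]),o["eef_pos"],o["wrist_force"],o["opening"])
c=cam("wrist"); save(c,"w2.png",s=1.5)
P=cloud(c); im=c["color"].astype(int)
m=((P[...,2]>.06)&(P[...,2]<.076)&(im.min(2)>120)).astype(np.uint8)
k,L,st,ce=cv2.connectedComponentsWithStats(m)
for l in range(1,k):
    if st[l][4]>150:
        (x,y),r=cv2.minEnclosingCircle(P[L==l][:,:2].astype(np.float32)); print(ce[l]*1.5,st[l][4],inrack((x,y)),r)
print(proj(c,np.vstack([pose(0,y,-19,0,0)[:3,3] for y in (68,0)]))*1.5)
plan(None,(-153,-45,16,37,10),(-145,-38,16,37,10))
E
```

```text
[-155.31466514  -46.6954695 ] [ 0.46609753 -0.06546592  0.16995001] [ 0.62930994 -0.65784197 -0.26417283] 0.23175385115205044
[379.62654028 343.60947867] 2110 [-114.27427606  -14.78897824] 0.025544360280036926
[ 21.80275229 389.45068807] 1308 [  38.26240489 -165.64837943] 0.029598435387015343
[  7.42131148 451.30819672] 305 [  84.22770826 -156.27546838] 0.019219134002923965
[ 62.51528384 473.27947598] 229 [  82.50808921 -117.94175226] 0.01848212070763111
[[377.47348289 448.06203315]
 [307.68207679 408.34470318]]
(-153, -45, 16, 37, 10) [21.8, 0.5, 133.4] [-0.006, 0.005, -0.001]
(-145, -38, 16, 37, 10) [11.3, 1.3, 135.3] [-0.006, 0.005, -0.001]
```

View pics/w2.png

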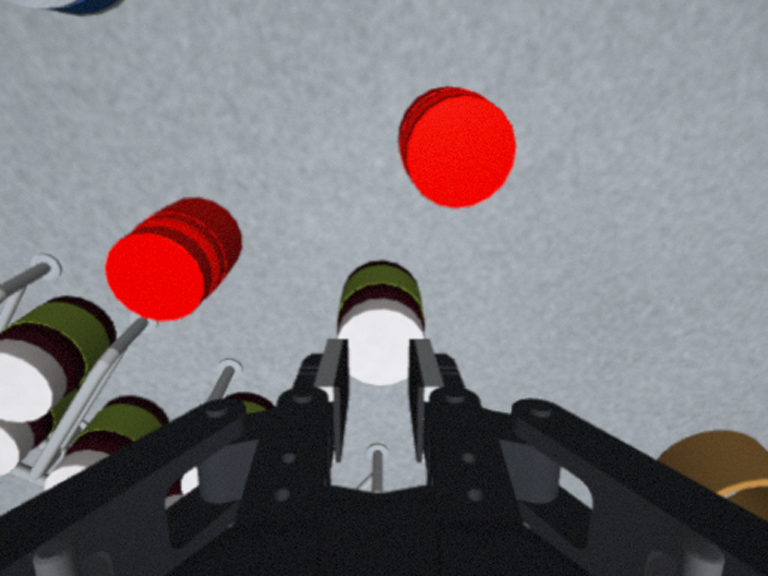

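The wrist view shows the white-lidded dark jar centred between the fingers at (380,345). Red look-alikes are at (457,150) and (160,270). The post of divider 3 is at (378,452), matching prediction. Jar at rack (-114.5, -15) mm. I'll descend behind it.

Request:
play_rows --xyz '[[4,0,25],[8,0,50],[12,0,75],[16,0,100],[20,0,120],[22,0.5,133],[22,0.5,133],[22,0.5,133],[22,0.5,133],[22,0.5,133]]' --rot '[[0,0,0],[0,0,0],[0,0,0],[0,0,0],[0,0,0],[0,0,0],[0,0,0],[0,0,0],[0,0,0],[0,0,0]]' --grip '[0.235,0.235,0.235,0.235,0.235,0.235,0.235,0.235,0.235,0.235]'

```text
time_s: 8.95
eef_pos: [0.4676, -0.0637, 0.0351]
eef_rot: [0.085, -0.365, 0.927, 0.03]
wrist_force: [-0.6, 0.4, 0.0]
opening: 0.235
grasp_force: 0.0
```

```bash
python3 - <<'E'
from p import *
o=obs(); print(inrack(o["eef_pos"]),o["eef_pos"],o["wrist_force"],o["opening"])
plan(None,(-145,-38,16,37,10),(-80.8,10.8,16,37,10))
E
```

```text
[-153.6322871   -45.13014166] [ 0.46760485 -0.06373138  0.03511371] [-0.5585733   0.39363358  0.01467798] 0.23510728446821072
(-145, -38, 16, 37, 10) [-10.9, 0.5, 2.4] [-0.006, 0.006, -0.0]
(-80.8, 10.8, 16, 37, 10) [-90.3, 1.0, 16.8] [-0.006, 0.006, -0.0]
```

Request:
play_rows --xyz '[[-5,0,1],[-11,0,2],[-20,0,3.7],[-30,0,5.5],[-40,0,7.4],[-50,0,9.2],[-60,0.5,11],[-68,0.5,12.6],[-72,0.5,13.3],[-72,0.5,13.3]]' --rot '[[0,0,0],[0,0,0],[0,0,0],[0,0,0],[0,0,0],[0,0,0],[0,0,0],[0,0,0],[0,0,0],[0,0,0]]' --grip '[0.235,0.235,0.235,0.235,0.235,0.235,0.235,0.235,0.235,0.235]'

```text
time_s: 10.2
eef_pos: [0.5205, -0.0129, 0.0342]
eef_rot: [0.084, -0.365, 0.927, 0.031]
wrist_force: [0.0, -0.1, 0.4]
opening: 0.233
grasp_force: 0.0
```

```bash
cat >> p.py <<'E'
def jars(n):
    c=cam(n); P=cloud(c); im=c["color"].astype(int); S=im.max(2)-im.min(2)
    m=((P[...,2]>.055)&(P[...,2]<.08)&(S<30)&(im.min(2)>120)).astype(np.uint8)
    k,L,st,ce=cv2.connectedComponentsWithStats(m)
    for l in range(1,k):
        if 100<st[l][4]<3000:
            w=world(c,.068,[ce[l]])[0]
            print(n,(ce[l]*1.5).round(),st[l][4],inrack(w).round(1),"z",np.nanmedian(P[L==l][:,2]).round(4))
    return c
E
python3 - <<'E'
from p import *
o=obs(); print(inrack(o["eef_pos"]),o["eef_pos"],o["wrist_force"],o["opening"])
c=jars("scene"); jars("side"); save(c,"s2.png",(140,120,400,320),2.5)
E
```

```text
[-95.61298734  -0.19527557] [ 0.52054432 -0.01291019  0.03422363] [ 0.03287889 -0.10889311  0.44712217] 0.23320143514783528
scene [459. 252.] 269 [ 83.6 174.9] z 0.0689
scene [444. 280.] 289 [ 82.  106.8] z 0.0689
scene [348. 284.] 248 [-66.5  22.9] z 0.0691
scene [430. 310.] 327 [83.3 38.9] z 0.0688
scene [386. 332.] 312 [ 33.2 -31.5] z 0.0687
scene [415. 344.] 331 [ 86.3 -30.9] z 0.0688
scene [398. 380.] 356 [ 88.  -99.4] z 0.0686
scene [348. 402.] 388 [  33.3 -166.7] z 0.0683
scene [379. 418.] 388 [  87.1 -168.3] z 0.0683
side [448. 244.] 214 [86.7 33.3] z 0.0674
side [467. 273.] 477 [ 58.5 -34.4] z 0.0673
side [508. 286.] 240 [  86.5 -102.2] z 0.0673
side [530. 317.] 543 [  59.  -169.8] z 0.0673
```

View pics/s2.png

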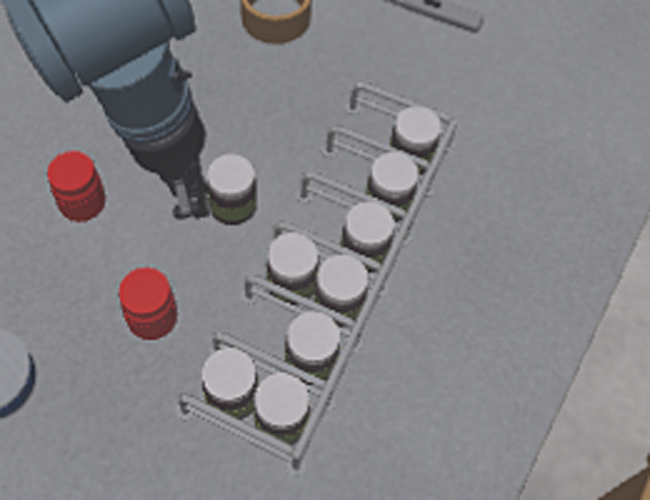

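Jar upright at about rack (-66, 23), nested in the fingers as planned. I'll continue to the gap's line.

```bash
python3 - <<'E'
from p import *
plan(None,(-80.5,11.3,16,37,10),(-95,0,16,37,10))
b=(-80.5,11.3,16,37,10)
plan(b,(-97,-1,16,37,10),(-112,10,16,20,10),(-115,34,16,0,10),(-100,34,16,0,10))
E
```

```text
(-80.5, 11.3, 16, 37, 10) [-19.1, 0.1, 3.0] [-0.005, 0.005, -0.0]
(-95, 0, 16, 37, 10) [-1.0, -0.2, -0.3] [-0.005, 0.005, -0.0]
(-97, -1, 16, 37, 10) [20.3, 0.1, -3.6] [0.0, 0.0, -0.0]
(-112, 10, 16, 20, 10) [25.5, 17.9, -4.5] [0.052, 0.0, 0.292]
(-115, 34, 16, 0, 10) [13.7, 38.9, -2.4] [0.112, -0.0, 0.636]
(-100, 34, 16, 0, 10) [1.9, 29.9, -0.3] [0.112, -0.0, 0.636]
```

Request:
play_rows --xyz '[[-4,0,0.7],[-9,0,1.5],[-14,0,2.3],[-18,0,2.9],[-19,0,3],[-19,0,3],[-12,0,2],[0,0,0],[2,0,-0.5],[2,0,-0.5]]' --rot '[[0,0,0],[0,0,0],[0,0,0],[0,0,0],[0,0,0],[0,0,0],[0,0,0],[0,0,0],[0,0,0],[0,0,0]]' --grip '[0.235,0.235,0.235,0.235,0.235,0.235,0.235,0.235,0.235,0.235]'

```text
time_s: 11.55
eef_pos: [0.5187, -0.015, 0.0345]
eef_rot: [0.084, -0.365, 0.927, 0.03]
wrist_force: [0.1, 0.3, -0.5]
opening: 0.231
grasp_force: 0.0
```

```bash
python3 - <<'E'
from p import *
o=obs(); print(inrack(o["eef_pos"]),o["eef_pos"],o["wrist_force"],o["opening"])
jars("scene"); c=jars("side"); save(c,"d2.png",(180,120,440,320),2.5)
plan(None,(-112,10,16,20,10),(-115,34,16,0,10),(-100,34,16,0,10))
E
```

```text
[-97.62339347  -2.08200966] [ 0.51874482 -0.01499904  0.03452246] [ 0.1143564   0.25270749 -0.46183381] 0.23115699104175122
scene [460. 252.] 268 [ 84.5 174.6] z 0.0689
scene [447. 282.] 257 [ 88.1 104.2] z 0.069
scene [358. 282.] 247 [-51.8  34.2] z 0.0692
scene [432. 313.] 285 [88.1 35.7] z 0.0689
scene [385. 332.] 303 [ 33. -32.] z 0.069
scene [415. 345.] 318 [ 87.6 -32.1] z 0.0687
scene [397. 378.] 379 [ 85.5 -97.7] z 0.0686
scene [347. 402.] 378 [  32.5 -167.4] z 0.0685
scene [379. 419.] 368 [  87.5 -169.6] z 0.0685
side [448. 245.] 214 [86.3 33.1] z 0.0673
side [467. 273.] 469 [ 58.1 -34.8] z 0.0673
side [508. 286.] 247 [  86.3 -102. ] z 0.0673
side [530. 317.] 549 [  59.2 -169.8] z 0.0671
(-112, 10, 16, 20, 10) [4.5, 18.3, -1.1] [0.047, 0.006, 0.291]
(-115, 34, 16, 0, 10) [-7.3, 39.3, 1.0] [0.108, 0.007, 0.635]
(-100, 34, 16, 0, 10) [-19.1, 30.3, 3.1] [0.108, 0.007, 0.635]
```

View pics/d2.png

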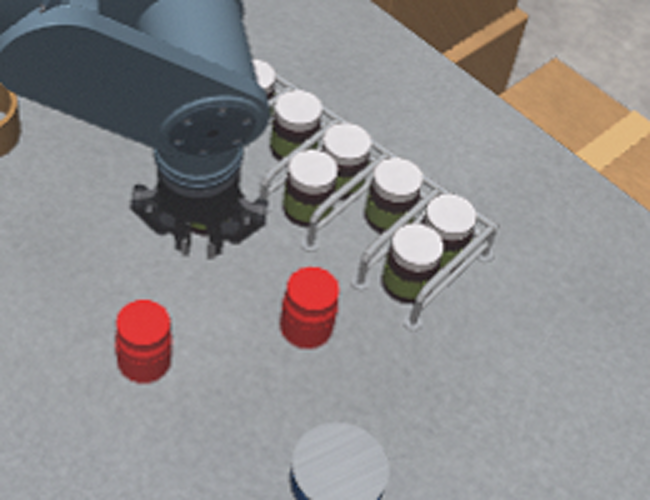

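The scene puts the jar at about (-51, 33.5), upright. In the side view the gripper is behind it, clear of the red look-alikes at (143,330) and (310,300). I'll swing round behind the jar, square to the rack.

Request:
play_rows --xyz '[[2,9,-0.5],[4.5,18,-1],[-1,28,0],[-7,40,1],[-7,40,1],[-7,40,1],[-7,40,1],[-7,40,1],[-7,40,1],[-7,40,1]]' --rot '[[0.023,0,0.145],[0.047,0,0.291],[0.077,0,0.46],[0.108,0,0.635],[0.108,0,0.635],[0.108,0,0.635],[0.108,0,0.635],[0.108,0,0.635],[0.108,0,0.635],[0.108,0,0.635]]' --grip '[0.235,0.235,0.235,0.235,0.235,0.235,0.235,0.235,0.235,0.235]'

```text
time_s: 12.9
eef_pos: [0.4968, 0.0193, 0.0344]
eef_rot: [0.09, -0.053, 0.995, 0.006]
wrist_force: [0.1, 0.2, -1.0]
opening: 0.235
grasp_force: 0.0
```

```bash
python3 - <<'E'
from p import *
o=obs(); print(inrack(o["eef_pos"]),o["eef_pos"],o["wrist_force"],o["opening"])
jars("wrist")
c=cam("wrist"); save(c,"w3.png",s=1.5)
print(proj(c,np.vstack([pose(0,y,-19+z,0,0)[:3,3] for y in (68,0) for z in (0,22)]))*1.5)
jars("scene")
plan(None,(-100,34.7,16,0,10),(-5,34.7,16,0,10))
E
```

```text
[-115.85652653   34.36743704] [0.49675762 0.01931673 0.03444742] [ 0.06286327  0.20194265 -1.02687509] 0.23503582204408408
[[447.22058229 540.29580738]
 [454.60637705 588.65056384]
 [303.81724325 540.7603422 ]
 [296.2358624  589.22270993]]
scene [459. 252.] 264 [ 84.2 174.4] z 0.0689
scene [445. 280.] 287 [ 82.7 106.7] z 0.0688
scene [358. 282.] 248 [-51.7  34.2] z 0.0691
scene [431. 311.] 309 [86.2 37.5] z 0.0689
scene [387. 331.] 328 [ 34.3 -30.3] z 0.0686
scene [415. 345.] 313 [ 87.7 -32.4] z 0.0689
scene [398. 379.] 362 [ 86.8 -99. ] z 0.0687
scene [347. 403.] 361 [  32.7 -168.7] z 0.0686
scene [379. 419.] 370 [  87.6 -169.6] z 0.0684
(-100, 34.7, 16, 0, 10) [-15.6, 0.2, 2.6] [0.003, 0.006, 0.0]
(-5, 34.7, 16, 0, 10) [-109.1, 0.1, 19.6] [0.003, 0.006, 0.0]
```

View pics/w3.png

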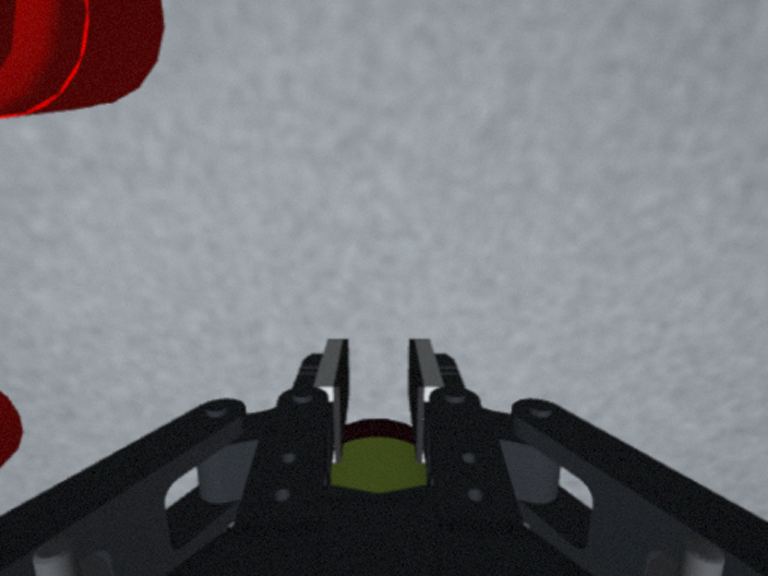

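The jar is centred between the fingers, with its arc at about (378,440). I'll push straight to just short of the posts and check the alignment.

Request:
play_rows --xyz '[[-8,0.3,1.4],[-16,0.3,2.8],[-22,0.3,3.9],[-27,0.3,4.8],[-32,0.3,5.6],[-37,0.3,6.5],[-41,0.3,7.2],[-44,0.3,7.8],[-45,0.3,8],[-45,0.3,8]]' --rot '[[0,0,0],[0,0,0],[0,0,0],[0,0,0],[0,0,0],[0,0,0],[0,0,0],[0,0,0],[0,0,0],[0,0,0]]' --grip '[0.235,0.235,0.235,0.235,0.235,0.235,0.235,0.235,0.235,0.235]'

```text
time_s: 14.3
eef_pos: [0.5422, 0.0246, 0.0347]
eef_rot: [0.09, -0.053, 0.995, 0.006]
wrist_force: [-0.8, 0.3, 0.4]
opening: 0.236
grasp_force: 0.2
```

```bash
python3 - <<'E'
from p import *
o=obs(); print(inrack(o["eef_pos"]),o["eef_pos"],o["wrist_force"],o["opening"])
c=jars("scene"); save(c,"s3.png",(200,130,340,250),5)
print((proj(c,np.vstack([pose(0,y,-19,0,0)[:3,3] for y in (68,0)]))-[200,130])*5)
plan(None,(-5,34.7,16,0,10))
E
```

```text
[-70.10791344  34.8471156 ] [0.5421987  0.024634   0.03465882] [-0.79520058  0.26579255  0.44052046] 0.23623977511874966
scene [460. 253.] 261 [ 85.3 174.2] z 0.0691
scene [446. 281.] 275 [ 85.1 105.6] z 0.0689
scene [368. 286.] 243 [-34.2  35.4] z 0.0693
scene [431. 312.] 301 [86.8 37. ] z 0.0687
scene [387. 332.] 326 [ 35.2 -30.5] z 0.0691
scene [415. 346.] 304 [ 87.7 -33.1] z 0.0687
scene [398. 381.] 334 [  87.5 -101. ] z 0.0687
scene [347. 402.] 372 [  32.5 -167.7] z 0.0684
scene [379. 418.] 387 [  87.2 -168.2] z 0.0683
[[306.47319024 344.42151239]
 [253.21339244 440.93308873]]
(-5, 34.7, 16, 0, 10) [-64.0, -0.2, 11.7] [0.003, 0.006, -0.0]
```

View pics/s3.png

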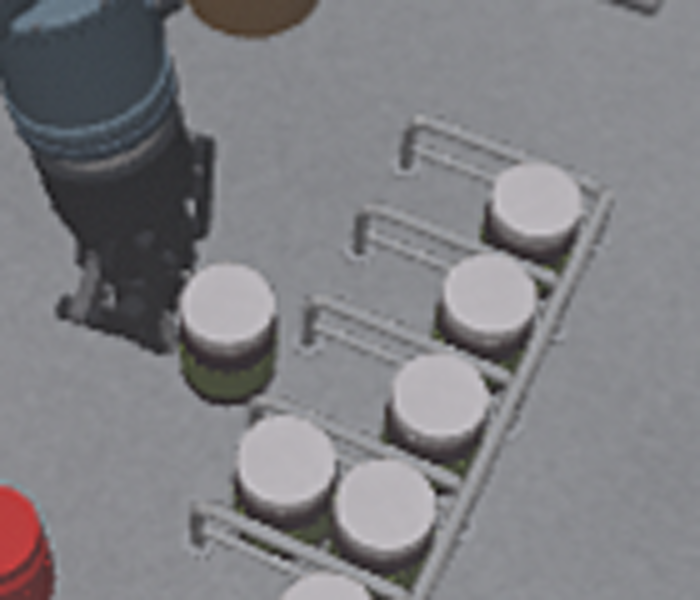

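The post of divider 3 appears at (309,341) in the crop, against a predicted (306,344). The jar lid at (228,308) is on the line through back3's lid (440,398). I'll push into the gap.

Request:
play_rows --xyz '[[-5,0,1],[-11,0,2],[-18,0,3.2],[-25,0,4.5],[-32,0,5.8],[-39,0,7],[-46,0,8.3],[-52,0,9.4],[-56,0,10.1],[-56,0,10.1]]' --rot '[[0,0,0],[0,0,0],[0,0,0],[0,0,0],[0,0,0],[0,0,0],[0,0,0],[0,0,0],[0,0,0],[0,0,0]]' --grip '[0.235,0.235,0.235,0.235,0.235,0.235,0.235,0.235,0.235,0.235]'

```text
time_s: 15.6
eef_pos: [0.5992, 0.0307, 0.0349]
eef_rot: [0.09, -0.053, 0.994, 0.006]
wrist_force: [0.1, -0.7, -0.5]
opening: 0.24
grasp_force: 0.0
```

```bash
python3 - <<'E'
from p import *
o=obs(); print(inrack(o["eef_pos"]),o["eef_pos"],o["wrist_force"],o["opening"])
c=jars("scene"); save(c,"s4.png",(200,130,340,250),5)
E
```

```text
[-12.76654834  34.82425678] [0.59922064 0.03067808 0.0349379 ] [ 0.06133337 -0.71833136 -0.5410438 ] 0.23958547716349252
scene [460. 253.] 263 [ 85.7 174.5] z 0.0689
scene [447. 282.] 253 [ 87.5 103.6] z 0.0691
scene [415. 305.] 582 [56.8 37.1] z 0.0689
scene [385. 332.] 300 [ 33.3 -32.6] z 0.0689
scene [416. 345.] 325 [ 87.5 -31.4] z 0.0687
scene [398. 380.] 360 [ 86.6 -99.2] z 0.0685
scene [347. 403.] 350 [  32.8 -169.4] z 0.0685
scene [379. 417.] 407 [  86.9 -167. ] z 0.0682
```

View pics/s4.png

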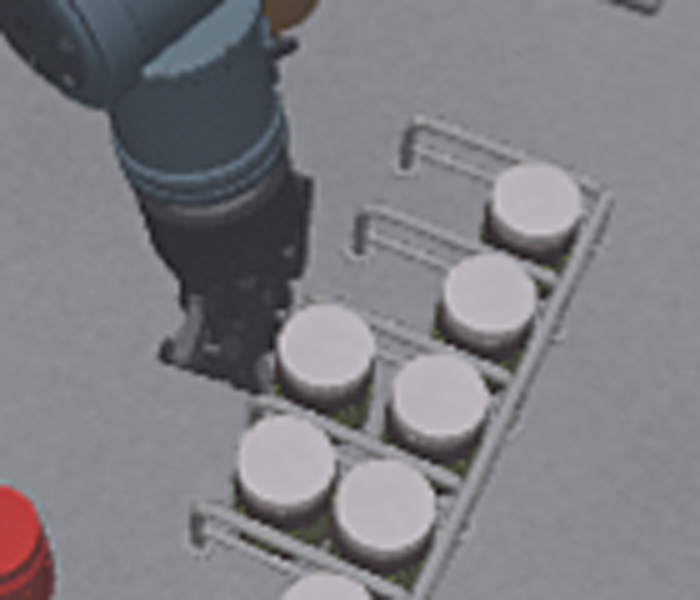

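The jar is in the gap at crop (326,345), about 65 mm from back3 at (440,400). It needs about 10 mm more.

Request:
play_rows --xyz '[[-2,0,0.4],[-4,0,0.7],[-5.5,0,1],[-7,0,1.3],[-8,0,1.4],[-9,0,1.6],[-10,0,1.8],[-10,0,1.8],[-10,0,1.8],[-10,0,1.8]]' --rot '[[0,0,0],[0,0,0],[0,0,0],[0,0,0],[0,0,0],[0,0,0],[0,0,0],[0,0,0],[0,0,0],[0,0,0]]' --grip '[0.235,0.235,0.235,0.235,0.235,0.235,0.235,0.235,0.235,0.235]'

```text
time_s: 16.9
eef_pos: [0.6089, 0.0317, 0.0349]
eef_rot: [0.09, -0.053, 0.995, 0.006]
wrist_force: [0.3, 1.0, 0.4]
opening: 0.235
grasp_force: 0.3
```

```bash
cat >> p.py <<'E'
def lids(c,pts):
    "lid circle fit near given scene px(unscaled): top-face brightness"
    P=cloud(c); im=c["color"].astype(int); S=im.max(2)-im.min(2)
    m=((P[...,2]>.066)&(P[...,2]<.073)&(S<30)&(im.min(2)>120))
    Q=P[m][:,:2]; Q=np.array([inrack(q) for q in Q])
    for p in pts:
        a=np.array(p,float)
        for _ in range(8):
            q=Q[np.linalg.norm(Q-a,axis=1)<26]; a=q.mean(0)
        print("lid",p,a.round(1),len(q))
E
python3 - <<'E'
from p import *
o=obs(); print(inrack(o["eef_pos"]),o["eef_pos"],o["wrist_force"],o["opening"])
c=cam("scene"); lids(c,[(33,34),(88,34),(33,-34),(88,-34),(88,102)])
E
```

```text
[-3.00745562 34.84173136] [0.60892311 0.03172798 0.03486452] [0.25641396 1.00838717 0.395341  ] 0.23495978818659238
lid (33, 34) [32.9 35.4] 253
lid (88, 34) [87.8 34. ] 260
lid (33, -34) [ 33.3 -33.6] 280
lid (88, -34) [ 87.4 -33.7] 287
lid (88, 102) [ 87.9 102.1] 233
```

Jar at (32.9, 35.4), about 2 mm short of contact. One more small push, then back off.

Request:
play_rows --xyz '[[-1,0,0.2],[-2,0,0.4],[-2.5,0,0.5],[-3,0,0.5],[-3,0,0.5],[-3,0,0.5],[0,0,0],[15,0,-2.7],[35,0,-6.2],[60,0,-10.6]]' --rot '[[0,0,0],[0,0,0],[0,0,0],[0,0,0],[0,0,0],[0,0,0],[0,0,0],[0,0,0],[0,0,0],[0,0,0]]' --grip '[0.235,0.235,0.235,0.235,0.235,0.235,0.235,0.235,0.235,0.235]'

```text
time_s: 18.2
eef_pos: [0.5486, 0.0251, 0.0349]
eef_rot: [0.091, -0.053, 0.994, 0.006]
wrist_force: [0.1, -0.3, -0.2]
opening: 0.234
grasp_force: 0.0
```

Request:
play_rows --xyz '[[10,0,-20],[15,0,-50],[20,0,-80],[20,0,-100],[20,0,-100],[20,0,-100],[20,0,-100],[20,0,-100],[20,0,-100],[20,0,-100]]' --rot '[[0,0,0],[0,0,0],[0,0,0],[0,0,0],[0,0,0],[0,0,0],[0,0,0],[0,0,0],[0,0,0],[0,0,0]]' --grip '[0.235,0.235,0.235,0.235,0.235,0.235,0.235,0.235,0.235,0.235]'

```text
time_s: 19.45
eef_pos: [0.5109, 0.021, 0.1291]
eef_rot: [0.09, -0.053, 0.995, 0.006]
wrist_force: [0.1, -0.2, -0.6]
opening: 0.239
grasp_force: 0.0
```

```bash
python3 - <<'E'
from p import *
o=obs(); print(inrack(o["eef_pos"]),o["eef_pos"],o["wrist_force"],o["opening"])
c=cam("scene"); lids(c,[(33,34),(88,34),(33,-34),(88,-34),(88,102)]); save(c,"s5.png",(200,130,340,250),5)
E
```

```text
[-101.66138575   34.57795824] [0.51085081 0.02102794 0.12905124] [ 0.13406321 -0.2317978  -0.62012508] 0.2394802765974184
lid (33, 34) [35.4 35.3] 250
lid (88, 34) [88.  33.9] 257
lid (33, -34) [ 33.4 -33.6] 277
lid (88, -34) [ 87.6 -33.7] 282
lid (88, 102) [ 87.4 102. ] 230
```

View pics/s5.png

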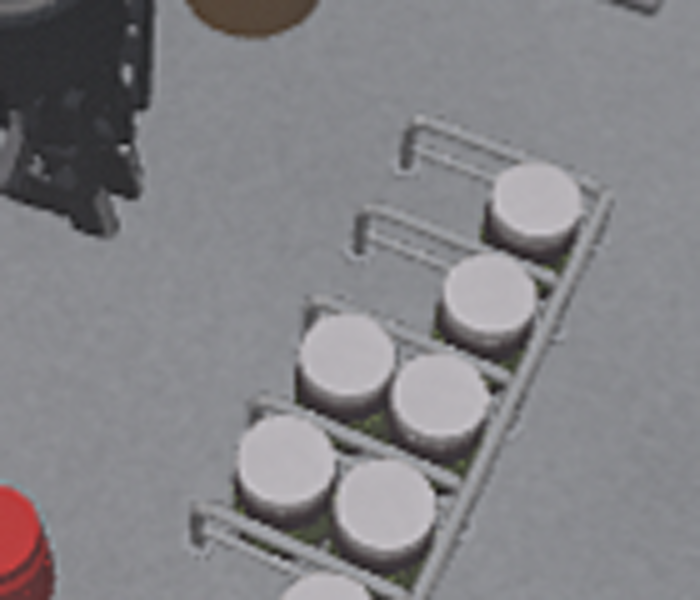

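The jar at crop (347,360) is home against back3 at (440,402), at rack (35.4, 35.3) with 52.6 mm between centres. It is upright and nothing touches the robot.

```bash
python3 -c "
from bench import ctrl
print(ctrl.hand_in())"
```

```text
the job is handed in; nothing more can be done
None
```

I touched dividers 1, 2 and 3 in order, pushed the jar into the third gap until it stood against the jar behind it (upright, other rack jars I re-measured unmoved), and handed the job in at about 19.5 s; no verdict came back.

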